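# Serve hazelnuts from the pull-slide dispenser

## Task

Slide the rice bowl along the worktop, without lifting it, until it stands centred under the outlet of the nut dispenser. Then pull the dispenser's spring-loaded slide out by its handle until the line on the slide is level with the marks on the two fixed rails, so that all three nuts drop into the bowl. Finish while still holding the slide at the mark (it springs shut if let go), and leave the mug, the tumbler and the other things on the worktop alone.

Things in the scene. Friction and masses are not known exactly. Their poses are not given: they have to be found in the camera images.
- dispenser: Nut dispenser, fixed to the worktop. Origin on the worktop below the outlet's axis; z up; the slide pulls out along its own -x. A white post 40 mm wide, 184 mm high (front face at x = +86 mm) on a foot 130 mm wide, 12 mm high (front edge x = +76 mm) carries a head over the outlet (x -35 to +90, y +-24, z 63 to 91 mm) with a clear capped tube of 36 mm diameter on top, to z = 184 mm.
- gate (a joint): How far the dispenser's slide is pulled out, m: 0 shut, 0.040 at the mark (its port is then below the tube and the nuts fall; it opens only within about 7 mm of the mark), 0.062 end stop. A spring pulls it shut: about 3 N at 0, 7 N at the mark.
- handle (a point): Point in the slide's handle, an upright dark block 20 mm (along the slide) x 14 mm (across: pinch it so) x 40 mm high, z 84 to 124 mm above the worktop; this point is at z = 106 mm on its axis, when shut 118 mm in front (-x) of the outlet's axis, and moves with the slide. The bar behind the handle is 20 mm wide, z 78 to 84 mm.
- slide_line (a point): The black line across the top of the slide's bar; moves with the slide. When shut it is 40 mm nearer to the post than the marks.
- mark (a point): Middle between the black marks on the two fixed guide rails, 85 mm in front (-x) of the outlet's axis, z = 90 mm; the slide's line must come level with them. The rails, 5 mm wide, tops at z = 88 mm, run at y = +-15.5 mm from the head to x = -102 mm.
- outlet (a point): Centre of the outlet's lower mouth (30 mm bore), z = 63 mm, 11 mm above the bowl's rim. Below the head, slide and rails is bare worktop: the bowl passes under them from either side or the front, a gripper's body does not.
- bowl: White rice bowl with a green band, 115 mm across the rim, 52 mm high, foot 70 mm across, 0.12 to 0.24 kg, loose. Origin at the centre of its underside. It starts to the left or the right of the dispenser, the mug on the other side.
- nut0: Hazelnut, round, 24 mm diameter, lowest of the three in the clear tube; origin at its centre.
- nut1: Hazelnut, 24 mm, the middle one; origin at its centre.
- nut2: Hazelnut, 24 mm, the topmost; origin at its centre.
- mug: Cream mug, 78 mm across, 116 mm with its handle, 101 mm high, loose; origin at the centre of its underside. To be left alone.
- tumbler: Glass tumbler, 80 mm across, 91 mm high, loose, at the back left; origin at the centre of its underside. To be left alone.
- timer: White kitchen timer, 68 mm across, 58 mm high, loose, at the left; origin at the centre of its underside. To be left alone.
- spoon: Steel teaspoon, 130 mm long, 26 mm wide, 11 mm high, loose, lying at the front left; origin at the middle of its underside. To be left alone.
There are look-alikes about, which are no part of the job. What is shaped like the bowl but blue or orange is not meant.

How it is judged:
By the outcome, as a careful person would: the job done as asked, in the order asked, and still so for the second after the job is handed in, while the arm keeps its last pose, push and grip.
It also fails if it takes over 72 s, if anything falls off the work surface, if the arm or the gripper's body presses on something with over 40 N, if the wrist force passes 120 N, or if a joint passes its speed limit or range.

## Robot

A 6-joint arm with a two-finger parallel gripper is mounted at the origin on a cart in front of the work surface, level with it; the furniture and walls round the work are solid. World frame = base frame: x ahead of the robot, y to its left, z up, the work surface at z = 0. Lengths are in m, angles in degrees, forces in N, time in s.
With the tool pointing down it reaches from about 0.325 to 0.75 m from the base axis. Payload 7.6 kg.
Tool frame: the origin (TCP) lies on the centre line of the jaws, within the pads' length; the fingertips stand 22 mm ahead of it and the grasp point (between the pads) lies 3 mm ahead of it (robot.finger_overhang is the distance from the TCP to the fingertips, in m); z points along the fingers, y is the line along which they close (so a half turn about z gives the same grasp; the last joint's range is limited). The gripper opens to 85 mm and grips with 20 to 120 N. Pads are 22 mm wide; open, the fingers measure 114 mm over their backs; the gripper's body (76 mm by 85 mm) begins 54 mm behind the grasp point. The pads swing forward as they close: fully open they stand 13 mm farther back than shut.
Start: joints at [73.264, 2.991, 80.254, -0, 96.75, -4.028], TCP at [0.115, 0.512, 0.217] pointing down, gripper open.
Joint ranges: [-166.34, 166.34], [-52.06, 124.39], [6.96, 135.62], [-60.46, 240.46], [14.63, 156.25], [-167.68, 167.68]. Speed limits (degrees/s): [147.25, 147.25, 172.46, 180, 180, 180].

## Interface

Orientations are given as [roll, pitch, yaw] about the fixed x, y, z axes, in that order (R = Rz(yaw) Ry(pitch) Rx(roll)).
In Python, from workcell import sensors, imaging, job, nets, robot gives the robot as it stands. The module is installed in compiled form; this text tells all that it offers.
- The arm moves only by the shell command python3 -m crank 'ROWS' [OPENING] [FORCE]. ROWS is text: rows parted by semicolons, each of 6 numbers parted by spaces: the shift along the tool's x, y, z in mm, then the turn, a rotation vector about the tool's x, y, z in rad. In form: dx dy dz wx wy wz; .... A call has 1 to 20 rows; each row shifts and turns the commanded pose from where the row before left it, along the tool's axes as they then stand; what a row does not reach is not made up. A row lasts 1/8 s, in which the tool goes at most 62.5 mm and 10.7 degrees, less where a joint would pass 70% of its speed; a pose out of reach is approached as far as the arm can. A call with a gripper value outside its range is refused whole. OPENING is the finger opening in mm, from 0 to 85.4, set as the call begins (- or left out, the last holds). The fingers move at their own pace and stop on an object; FORCE is the grip in N (left out, the last holds). Time passes only in rows, so rows that do not move let the fingers close. It gives the time, the measured TCP pose, the force, the opening and the grip force at its end, in the units of the state.
- sensors.get_obs(): the state, without advancing time (a new reading comes with each control period).
- imaging.snapshot(name): name is "side" or "top"; returns the picture (400x640x3 uint8, red, green, blue); there is no depth.
- imaging.camera_params(name): a dict with "vfov" (degrees; the focal length in pixels is half the picture's height over the tangent of half this angle, whatever the lens; pixels are square), "cx", "cy" (the principal point, pixels), "k1" (the pictures are not rectified: a ray, as slopes to the right and down, at radius r is drawn at 1 + k1 r^2 times it, then the intrinsics apply), "R" (3x3) and "t" (3): a world point X has camera coordinates R X + t. Camera axes: x right, y down, z forward; pixel columns grow to the right and rows downward; lengths in m; the calibration is good to about 2 mm. A picture is of the moment at which its call begins. camera_params takes no time and is no camera call.
- job.sign_off(): hands the job in; it is judged then, once.
Trained networks look in the newest picture that a camera, given by its name, has taken for a name from the list of things; names that differ only in an ending like _2 or _b are one class to them, and where a whole thing is asked for, a point or a joint stands for the part that bears it (a point fixed in the world has none). Each returns a list of dicts, best first, with "score" (0 to 1); they miss things now and then, are a little off and sometimes report something else, mostly with a low value. They report only what shows in the picture. A call takes as long as a camera call. They do not tell look-alikes from the thing itself.
- nets.look_for(query, camera): "bbox" ([left, top, right, bottom] in pixels, round what is visible of it).
- nets.outline_of(query, camera): "region" (400x640 bool, what is visible of it) and "bbox" ([left, top, right, bottom] in pixels, round what is visible of it).
The state is a dict: "time_s": time; "qpos": joint angles; "qvel": joint speeds; "joint_torque": joint torques, N m; "ee_pos": TCP position; "eef_rot": TCP orientation; "contact_force": force on the tool from outside, world axes, zero at the start; "torque": the same for the moment, N m; "width": finger opening in m; "gripper_force": force on a finger pad.
Only numpy, scipy, OpenCV 4.12 (cv2) and the standard library are available. Lean on these libraries where they do the work, as an engineer would, in place of code of your own. Each camera call takes 0.05 s, during which the arm holds its last target. There are 200 camera calls.

## Working session

There is one attempt and no reset: what is moved stays moved. The work goes in short steps, Python scripts to look and compute and a shell command to move; the robot and the scene stay as the last step left them, time stands still between calls to the robot, and variables do not carry over. Pictures are saved under pics/ and viewed, at most 10 in all, crops included, and the job is handed in when it is done.

```bash
mkdir -p pics; cat > h.py <<'E'
import numpy as np, cv2
from workcell import sensors, imaging, job, nets, robot
def K(c):
    p=imaging.camera_params(c); f=200/np.tan(np.radians(p['vfov'])/2)
    return p,f
def proj(c,X):
    p,f=K(c); q=np.atleast_2d(X)@np.array(p['R']).T+np.array(p['t']); s=q[:,:2]/q[:,2:]
    s=s*(1+p['k1']*(s**2).sum(1,keepdims=True)); return s*f+[p['cx'],p['cy']]
def ray(c,uv):
    p,f=K(c); d=(np.array(uv,float)-[p['cx'],p['cy']])/f; s=d.copy()
    for _ in range(30): s=d/(1+p['k1']*(s@s))
    R=np.array(p['R']); return -R.T@np.array(p['t']), R.T@np.array([*s,1.])
def onz(c,uv,z):
    o,d=ray(c,uv); return o+d*(z-o[2])/d[2]
def save(c,n):
    im=imaging.snapshot(c); cv2.imwrite(f'pics/{n}.png',im[:,:,::-1]); return im
E
python3 - <<'E'
from h import *
for c in('top','side'):
    save(c,c+'0'); print(c,imaging.camera_params(c))
    for q in('bowl','dispenser','mug','handle','slide_line','mark','timer','tumbler','spoon','nut0'):
        print(q,[(round(d['score'],2),np.round(d['bbox']).astype(int).tolist()) for d in nets.look_for(q,c)[:4]])
E
```

```text
top {'vfov': 55.97725259889622, 'cx': 319.9557741076419, 'cy': 194.0251261451669, 'k1': -0.0396585600609336, 'R': array([[ 5.17948046e-03, -9.99986341e-01, -7.01142641e-04],
       [-9.98239473e-01, -5.12900128e-03, -5.90901632e-02],
       [ 5.90857599e-02,  1.00596461e-03, -9.98252403e-01]]), 't': array([-0.03282647,  0.541094  ,  1.44467736])}
bowl [(0.77, [326, 220, 361, 247]), (0.6, [364, 179, 396, 206]), (0.58, [411, 157, 443, 184]), (0.49, [202, 174, 221, 196])]
dispenser [(0.73, [310, 134, 344, 204])]
mug [(0.88, [268, 177, 296, 200])]
handle [(0.5, [316, 179, 323, 206])]
slide_line [(0.61, [312, 180, 321, 208])]
mark [(0.76, [305, 136, 342, 206])]
timer [(0.6, [201, 175, 223, 192])]
tumbler [(0.93, [204, 150, 230, 172])]
spoon [(0.61, [313, 181, 321, 206])]
nut0 []
side {'vfov': 53.79573566804017, 'cx': 320.1660674380441, 'cy': 196.93560576806138, 'k1': -0.09228500916403194, 'R': array([[-0.99181316, -0.12756813, -0.00574684],
       [-0.05658617,  0.47939736, -0.87577176],
       [ 0.11447559, -0.86827677, -0.4826912 ]]), 't': array([0.52176082, 0.15494296, 1.05854577])}
bowl [(0.97, [354, 197, 387, 227]), (0.63, [301, 202, 331, 219]), (0.58, [290, 154, 320, 174]), (0.56, [306, 174, 340, 203])]
dispenser [(0.88, [234, 171, 336, 241])]
mug [(0.89, [280, 224, 320, 273])]
handle [(0.75, [301, 196, 332, 220])]
slide_line [(0.78, [280, 200, 334, 218])]
mark [(0.86, [233, 174, 333, 242])]
timer [(0.92, [250, 329, 284, 363])]
tumbler [(0.97, [203, 289, 246, 346])]
spoon [(0.72, [322, 314, 353, 358])]
nut0 []
```

```bash
python3 - <<'E'
import cv2
t=cv2.imread('pics/top0.png')[120:260,190:456]; s=cv2.imread('pics/side0.png')[130:380,180:420]
cv2.imwrite('pics/top0c.png',cv2.resize(t,None,fx=3,fy=3,interpolation=cv2.INTER_CUBIC))
cv2.imwrite('pics/side0c.png',cv2.resize(s,None,fx=2.4,fy=2.4,interpolation=cv2.INTER_CUBIC))
E
```

```text
(no output)
```

View pics/top0c.png

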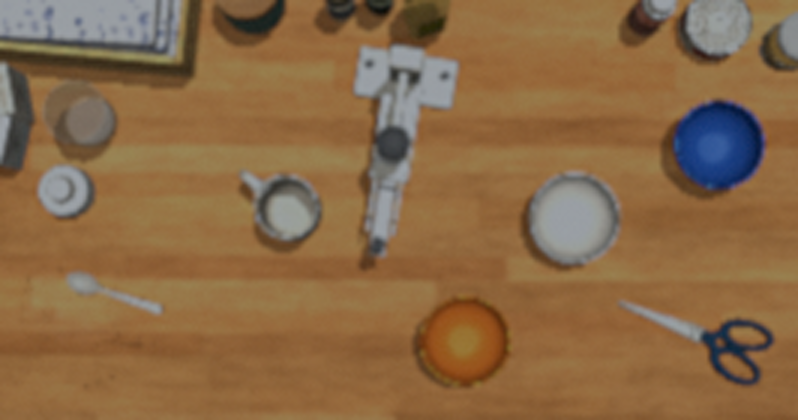

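View pics/side0c.png

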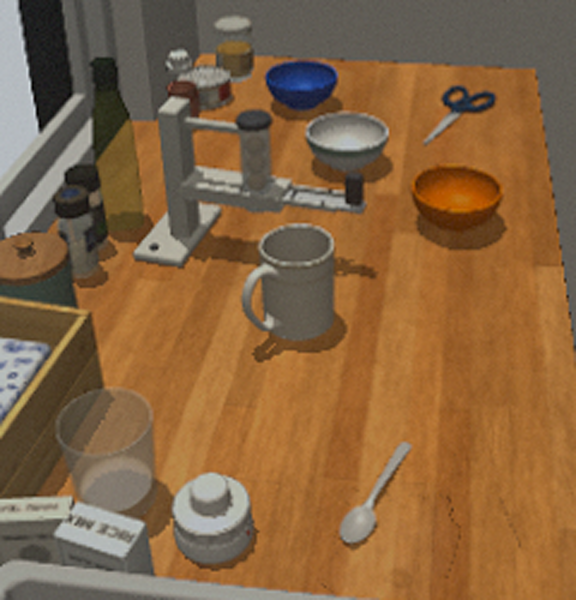

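```bash
cat >> h.py <<'E'
def rect(c0,yaw,x0,x1,y0,y1,z0,z1):
    P=np.array([[x,y,z] for x in(x0,x1) for y in(y0,y1) for z in(z0,z1)])
    c,s=np.cos(yaw),np.sin(yaw); P[:,:2]=P[:,:2]@np.array([[c,s],[-s,c]])+c0; return P
def ring(c,r,z,n=48):
    a=np.linspace(0,2*np.pi,n,endpoint=False); return np.c_[c[0]+r*np.cos(a),c[1]+r*np.sin(a),0*a+z]
def hull(c,P,sc=8):
    uv=(proj(c,P)*sc).astype(np.float32); return cv2.convexHull(uv)/sc
def hcent(c,P):
    m=cv2.moments(hull(c,P)); return np.array([m['m10'],m['m01']])/m['m00']
def dark(im,box,th=75):
    l,t,r,b=box; g=im[t:b,l:r].max(2).astype(float); w=np.clip((th+25-g)/50,0,1)
    v,u=np.mgrid[t:b,l:r]; return np.array([(w*u).sum(),(w*v).sum()])/w.sum(), w.sum()
E
python3 - <<'E'
from h import *
from scipy.optimize import least_squares
I={c:cv2.imread(f'pics/{c}0.png')[:,:,::-1] for c in('top','side')}
for c in I: p,f=K(c); print(c,-np.array(p['R']).T@p['t'])
B={'top':{'cap':(313,160,330,176),'han':(310,196,321,204)},'side':{'cap':(277,174,296,186),'han':(322,201,334,217)}}
M={}
for c in B:
  imaging.snapshot(c)
  for k in B[c]: M[c,k],a=dark(I[c],B[c][k]); print(c,k,M[c,k].round(2),round(a,1))
  for q in('bowl',):
    for d in nets.outline_of(q,c)[:4]:
      r=d['region']; v,u=np.nonzero(r); print(c,q,round(d['score'],2),u.mean().round(2),v.mean().round(2),r.sum(),I[c][r].mean(0).round())
# bowl fit
import scipy.optimize as so
def cap(c0): return np.r_[ring(c0,.0185,.184),ring(c0,.0185,.174)]
def res(p):
    c0=p[:2]; r=[]
    for c in B:
        r+=list(hcent(c,cap(c0))-M[c,'cap']); r+=list(hcent(c,rect(c0,p[2],-.128,-.108,-.007,.007,.084,.124))-M[c,'han'])
    return np.array(r)
s=least_squares(res,[.55,0,0]); print(s.x,np.degrees(s.x[2]),s.fun.round(2))
for c,k,uv,z in[('top','fl',(309,151.7),.012),('top','fr',(341,155.7),.012)]: print(k,onz(c,uv,z).round(4))
for c in('top','side'):print(c,[ (np.round(proj(c,rect(s.x[:2],s.x[2],.076,.076,-.065,.065,.012,.012)[[0,2]]),1)).tolist()])
E
```

```text
top [ 0.45495156 -0.03150404  1.47410296]
side [0.40507922 0.91139151 0.64964388]
top cap [320.03 167.87] 72.3
top han [314.86 201.7 ] 8.8
top bowl 0.8 344.52 233.35 677 [138.  81.  29.]
top bowl 0.74 380.81 192.43 759 [137. 137. 135.]
top bowl 0.6 429.02 168.37 735 [ 33.  58. 111.]
top bowl 0.3 316.68 191.6 146 [129. 130. 132.]
side cap [285.33 180.5 ] 89.5
side han [327.   208.22] 97.6
side bowl 0.88 324.23 187.57 658 [120. 117. 108.]
side bowl 0.84 369.42 211.07 755 [133.  66.   7.]
side bowl 0.84 305.56 164.08 479 [35. 47. 88.]
[ 0.62264248 -0.01416918  0.09996153] 5.727373836113653 [-4.57 -0.14  3.9   0.72 -0.62  0.13  1.62 -3.06]
fl [0.7075 0.0138 0.012 ]
fr [ 0.6923 -0.1117  0.012 ]
top [[[330.7, 152.5], [297.7, 155.6]]]
side [[[264.8, 220.1], [257.8, 245.3]]]
```

```bash
python3 - <<'E'
from h import *
print(onz('top',(320.03,167.87),.184),onz('side',(285.33,180.5),.180),onz('top',(314.9,201.7),.124),onz('side',(327,208.2),.104))
print(onz('top',(380.8,192.4),.045),onz('side',(324.2,187.6),.035))
def tri(a,b):
    (o,d),(p,e)=ray('top',a),ray('side',b); s=np.linalg.lstsq(np.c_[d,-e],p-o,rcond=None)[0]; return o+d*s[0],p+e*s[1]
print(tri((320.03,167.87),(285.33,180.5)))
t=cv2.imread('pics/top0.png')[128:210,290:350]; s=cv2.imread('pics/side0.png')[165:245,225:345]
for im,c,o in((t,'top',(290,128)),(s,'side',(225,165))):pass
a=cv2.resize(t,None,fx=7,fy=7,interpolation=cv2.INTER_CUBIC)
b=cv2.resize(s,None,fx=6,fy=6,interpolation=cv2.INTER_CUBIC)
cv2.imwrite('pics/c1.png',a);cv2.imwrite('pics/c2.png',b)
E
```

```text
[ 0.62167898 -0.02999192  0.184     ] [ 0.62064525 -0.0128403   0.18      ] [ 0.50717178 -0.01213818  0.124     ] [ 0.50787077 -0.00922323  0.104     ]
[ 0.54692998 -0.26176418  0.045     ] [ 0.54565492 -0.26057297  0.035     ]
(array([ 0.62332854, -0.02997696,  0.17123604]), array([ 0.62459279, -0.02976524,  0.17139968]))
```

View pics/c1.png

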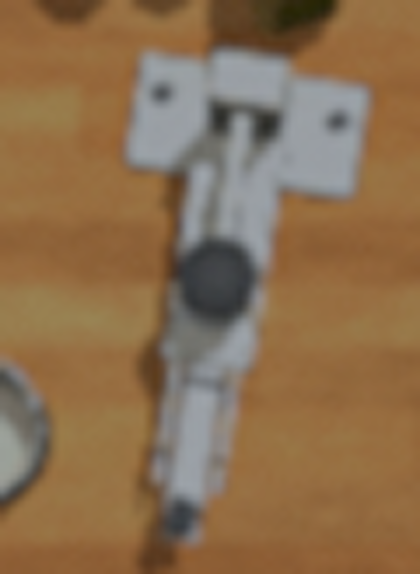

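View pics/c2.png

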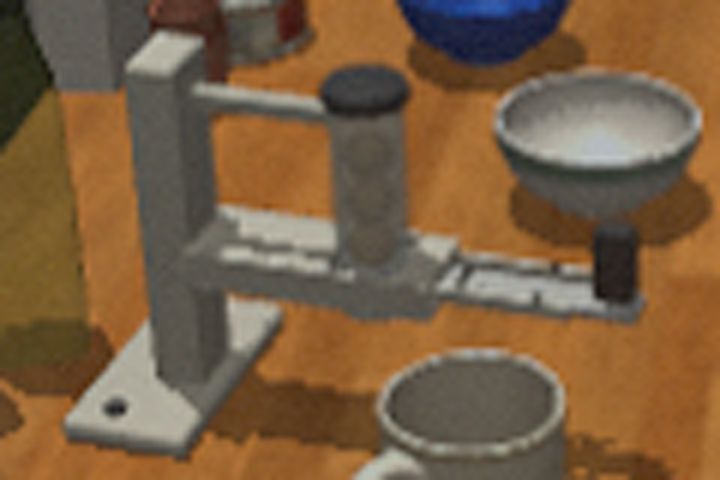

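```bash
python3 - <<'E'
from h import *
from scipy.optimize import least_squares
T=lambda x,y:(np.array([x,y])+.5)/7-.5+[290,128]
S=lambda x,y:(np.array([x,y])+.5)/6-.5+[225,165]
F=[('top',(.076,.065,.012),T(125,167)),('top',(.076,-.065,.012),T(353,198)),('top',(-.118,0,.124),T(182,512)),('top',(0,0,.184),T(215,278)),
('top',(-.102,.018,.088),T(151,486)),('top',(-.102,-.018,.088),T(222,494)),('side',(.076,.065,.012),S(185,447)),('side',(-.118,0,.104),S(616,263)),
('top',(-.035,-.024,.091),T(247,370)),('top',(-.035,.024,.091),T(162,352)),
('side',(-.085,.0155,.088),S(537,302)),('side',(-.102,.018,.088),S(640,305)if 0 else S(592,309))]
def pt(p,X):
    c,s=np.cos(p[2]),np.sin(p[2]); return [p[0]+c*X[0]-s*X[1],p[1]+s*X[0]+c*X[1],X[2]]
def res(p): return np.concatenate([proj(c,pt(p,X))[0]-uv for c,X,uv in F])
s=least_squares(res,[.62,-.03,-.15],loss='soft_l1'); p=s.x
print(p[:2].round(4),np.degrees(p[2]).round(2)); print(res(p).reshape(-1,2).round(2).tolist())
print('handle',np.round(pt(p,(-.118,0,.106)),4),'mark',np.round(pt(p,(-.085,0,.09)),4))
# bowl fit to both regions
R={}
for c in('top','side'):
    imaging.snapshot(c); tgt={'top':(381,192),'side':(324,188)}[c]
    for d in nets.outline_of('bowl',c):
        if d['region'][tgt[1],tgt[0]]: v,u=np.nonzero(d['region']); R[c]=np.array([u.mean(),v.mean()]); break
def bp(b): return np.r_[ring(b,.0575,.052),ring(b,.035,0),ring(b,.049,.025)]
for cs in(['top'],['side'],['top','side']):
    g=least_squares(lambda b:np.concatenate([hcent(c,bp(b))-R[c] for c in cs]),[.545,-.26]); print('bowl',cs,g.x.round(4),g.fun.round(2))
for q in ('mug','timer'):
    d=nets.look_for(q,'top')
m=onz('top',(285,189.5),.1); print('mug~',m, sensors.get_obs()['ee_pos'],sensors.get_obs()['eef_rot'])
E
```

```text
[ 0.6244 -0.0305] -8.42
[[-0.7, -0.14], [-0.48, 0.42], [-0.38, 0.86], [-0.11, -0.19], [0.02, -0.07], [-0.47, 0.27], [-0.29, -1.53], [0.0, -0.94], [0.31, 0.26], [-0.4, 0.87], [0.06, -1.24], [-3.38, -1.1]]
handle [ 0.5076 -0.0132  0.106 ] mark [ 0.5403 -0.018   0.09  ]
bowl ['top'] [ 0.5457 -0.2591] [0. 0.]
bowl ['side'] [ 0.5448 -0.2613] [-0. -0.]
bowl ['top', 'side'] [ 0.5451 -0.2596] [ 0.13  0.16 -0.14  0.23]
mug~ [0.55222518 0.09796888 0.1       ] [0.11546695 0.51215634 0.21740802] [1.79997617e+02 1.45814652e-03 1.67292764e+02]
```

```bash
python3 -m crank '0 0 -10 0 0 0.187;0 0 -10 0 0 0.187;0 0 -10 0 0 0.187;0 0 -10 0 0 0.187;0 0 0 0 0 0.187;0 0 0 0 0 0.187;0 0 0 0 0 0.187;0 0 0 0 0 0.187;0 0 0 0 0 0.187;-31 50 0 0 0 0;-31 50 0 0 0 0;-31 50 0 0 0 0;-31 50 0 0 0 0;-31 50 0 0 0 0;-31 50 0 0 0 0;-31 50 0 0 0 0;-31 50 0 0 0 0;0 0 0 0 0 0' 56 20
cat >> h.py <<'E'
from scipy.spatial.transform import Rotation as Ro
O=np.array([.6244,-.0305]); YAW=np.radians(-8.42)
def to(target,rpy):
    o=sensors.get_obs(); R=Ro.from_euler('xyz',o['eef_rot'],degrees=True); G=Ro.from_euler('xyz',rpy,degrees=True)
    print('t',round(o['time_s'],2),'pos',np.round(o['ee_pos'],4),np.round(o['eef_rot'],1),'w',round(o['width'],4),'F',np.round(o['contact_force'],1))
    print('shift mm (current axes)',np.round(1000*R.inv().apply(np.array(target)-o['ee_pos']),1),'(goal axes)',np.round(1000*G.inv().apply(np.array(target)-o['ee_pos']),1),'turn',np.round((R.inv()*G).as_rotvec(),3))
E
python3 -c "
from h import *
d=np.array([.326,.945]);b=np.array([.5451,-.2596])
G=Ro.from_euler('xyz',[180,0,70.9],degrees=True)*Ro.from_euler('y',15,degrees=True)
print(G.as_matrix()[:,2],G.as_euler('xyz',degrees=True))
to([*(b-.10*d),.20],G.as_euler('xyz',degrees=True))"
```

```text
time_s: 3.85
ee_pos: [0.4136, 0.1438, 0.257]
eef_rot: [-180.0, 0.0, 70.5]
contact_force: [0.3, 0.6, -0.6]
width: 0.0558
gripper_force: 0.0
[ 0.08469022  0.24457078 -0.96592583] [180.  -15.   70.9]
t 3.85 pos [0.4136 0.1438 0.257 ] [-180.     0.    70.5] w 0.0558 F [ 0.3  0.6 -0.6]
shift mm (current axes) [-436.4  259.3   57.3] (goal axes) [-438.   256.4  -58.3] turn [ 0.001  0.263 -0.007]
```

```bash
python3 -m crank '-44 26 0 0 0 0;-44 26 0 0 0 0;-44 26 0 0 0 0;-44 26 0 0 0 0;-44 26 0 0 0 0;-44 26 0 0 0 0;-44 26 0 0 0 0;-44 26 0 0 0 0;-44 26 0 0 0 0;-40 25 20 0 0 0;0 0 20 0 0.131 0;0 0 10 0 0.131 0;0 0 0 0 0 0'
python3 -c "
from h import *
d=np.array([.326,.945]);b=np.array([.5451,-.2596])
to([*(b-.085*d),.043],[180,-15,70.9])
save('top','top1');save('side','side1')"
```

```text
time_s: 5.48
ee_pos: [0.5135, -0.3492, 0.2054]
eef_rot: [-179.8, -15.1, 70.7]
contact_force: [-0.1, -0.7, -0.4]
width: 0.0557
gripper_force: 0.0
t 5.47 pos [ 0.5135 -0.3492  0.2054] [-179.8  -15.1   70.7] w 0.0557 F [-0.1 -0.7 -0.4]
shift mm (current axes) [-32.5   1.2 159.4] (goal axes) [-32.3   0.6 159.4] turn [-0.003 -0.001 -0.003]
```

```bash
python3 -m crank '-4 0 20 0 0 0;-4 0 20 0 0 0;-4 0 20 0 0 0;-4 0 20 0 0 0;-4 0 20 0 0 0;-4 0 20 0 0 0;-4 0 20 0 0 0;-4 0 19 0 0 0;0 0 0 0 0 0;0 0 0 0 0 0'
python3 -m crank '4.8 0 1.3 0 0 0;4.8 0 1.3 0 0 0;4.8 0 1.3 0 0 0;4.8 0 1.3 0 0 0;4.8 0 1.3 0 0 0;4.8 0 1.3 0 0 0;4.8 0 1.3 0 0 0;4.8 0 1.3 0 0 0;0 0 0 0 0 0'
cat >> h.py <<'E'
def bowlfind(guess):
    from scipy.optimize import least_squares
    bp=lambda b:np.r_[ring(b,.0575,.052),ring(b,.035,0),ring(b,.049,.025)]
    for c in('top','side'):
        im=imaging.snapshot(c); best=None; e=hcent(c,bp(guess))
        for d in nets.outline_of('bowl',c):
            v,u=np.nonzero(d['region']); r=np.array([u.mean(),v.mean()]); k=np.linalg.norm(r-e)
            if best is None or k<best[0]: best=(k,r,d['region'].sum(),d['bbox'],d['score'])
        g=least_squares(lambda b:hcent(c,bp(b))-best[1],guess)
        print(c,'bowl',g.x.round(4),'px off',round(best[0],1),'area',best[2],np.round(best[3]),round(best[4],2))
E
python3 -c "
from h import *
d=np.array([.326,.945])
bowlfind([.551,-.243]); to([*(O-.065*d),.043],[180,-15,70.9])
im=np.hstack([cv2.resize(save('top','top2')[130:250,290:410],None,fx=3.3,fy=3.3),cv2.resize(save('side','side2')[140:260,250:370],None,fx=3.3,fy=3.3)])
cv2.imwrite('pics/c3.png',im[:,:,::-1])"
```

```text
time_s: 6.82
ee_pos: [0.5179, -0.3395, 0.0462]
eef_rot: [179.9, -15.0, 70.9]
contact_force: [-0.1, 0.4, 0.2]
width: 0.056
gripper_force: 0.0
time_s: 7.95
ee_pos: [0.5308, -0.3011, 0.0455]
eef_rot: [-180.0, -15.0, 70.9]
contact_force: [-0.0, 0.0, 0.2]
width: 0.0562
gripper_force: 0.0
top bowl [ 0.5444 -0.2584] px off 4.4 area 763 [365. 178. 398. 209.] 0.89
side bowl [ 0.5452 -0.2637] px off 3.7 area 670 [306. 173. 347. 202.] 0.75
t 8.15 pos [ 0.5306 -0.3017  0.0455] [180.  -15.   70.9] w 0.056 F [-0.5 -0.5  0.7]
shift mm (current axes) [ 2.137e+02 -2.000e-01  5.990e+01] (goal axes) [213.8  -0.   59.9] turn [ 0.    -0.    -0.001]
```

View pics/c3.png

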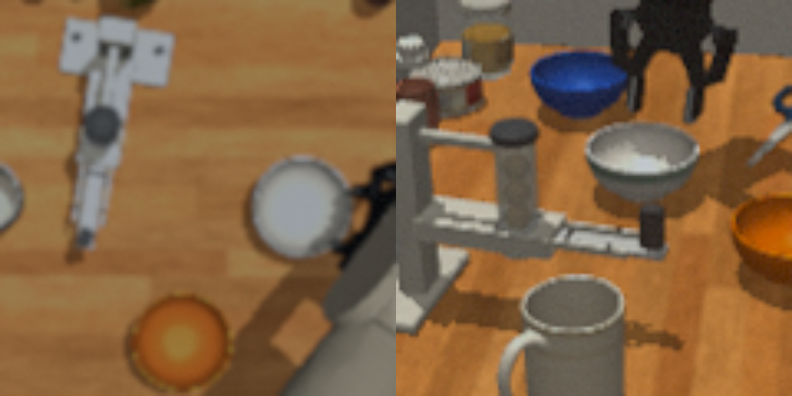

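```bash
python3 -c "
from h import *
o=sensors.get_obs();R=Ro.from_euler('xyz',o['eef_rot'],degrees=True)
P=R.apply([[0,-.035,.022],[0,.035,.022],[0,-.035,0],[0,.035,0],[0,-.04,-.06],[0,.04,-.06]])+o['ee_pos']
print(P.round(3))
im=[]
for c,(x,y) in(('top',(340,150)),('side',(280,130))):
    q=proj(c,P);print(c,q.round(1).tolist())
    a=cv2.resize(imaging.snapshot(c)[y:y+80,x:x+80],None,fx=5,fy=5,interpolation=cv2.INTER_CUBIC)
    for k,u in enumerate(q): cv2.circle(a,tuple(int(v) for v in (u-[x,y]+.5)*5),3,[(255,0,0),(255,0,0),(255,255,0),(255,255,0),(0,255,255),(0,255,255)][k],-1)
    im.append(a)
cv2.imwrite('pics/c4.png',np.hstack(im)[:,:,::-1])
print(onz('side',(321.5,174),.022),onz('side',(339.7,175),.022))"
```

```text
[[ 0.499 -0.285  0.024]
 [ 0.566 -0.308  0.024]
 [ 0.498 -0.29   0.045]
 [ 0.564 -0.313  0.045]
 [ 0.488 -0.303  0.103]
 [ 0.563 -0.33   0.103]]
top [[386.0, 205.1], [391.8, 188.0], [388.4, 205.4], [394.3, 188.1], [394.8, 207.7], [401.8, 187.0]]
side [[338.4, 187.9], [320.2, 183.8], [339.2, 181.6], [320.9, 177.7], [342.8, 164.7], [321.5, 160.6]]
[ 0.57140289 -0.3920306   0.022     ] [ 0.50403345 -0.3913592   0.022     ]
```

View pics/c4.png

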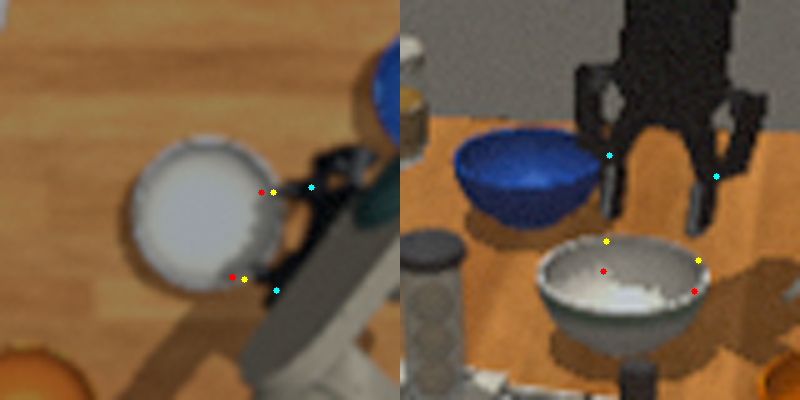

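```bash
python3 -c "
from h import *
def tri(a,b):
    (o,d),(p,e)=ray('top',a),ray('side',b); s=np.linalg.lstsq(np.c_[d,-e],p-o,rcond=None)[0]; return o+d*s[0],p+e*s[1]
for a,b in(((395.5,188),(322,173.5)),((392,204.5),(339.5,176.5))):
    x,y=tri(a,b);print(x.round(3),y.round(3))
o=sensors.get_obs();print(o['qpos'],o['ee_pos'])
a=cv2.resize(imaging.snapshot('top')[170:220,370:430],None,fx=9,fy=9,interpolation=cv2.INTER_LANCZOS4)
b=cv2.resize(imaging.snapshot('side')[130:180,300:360],None,fx=9,fy=9,interpolation=cv2.INTER_LANCZOS4)
cv2.imwrite('pics/c5.png',np.clip(np.vstack([a,b])[:,:,::-1]*1.6,0,255)[:,:].astype(np.uint8)[:900])
cv2.imwrite('pics/c5.png',cv2.resize(cv2.imread('pics/c5.png'),None,fx=.66,fy=.66))"
```

```text
[ 0.563 -0.315  0.061] [ 0.56  -0.315  0.061]
[ 0.501 -0.301  0.06 ] [ 0.498 -0.302  0.059]
[-39.83029339  26.60637715  73.57074538  14.07278038  85.37764985
 -22.50538731] [ 0.53061188 -0.30166484  0.04547462]
```

View pics/c5.png

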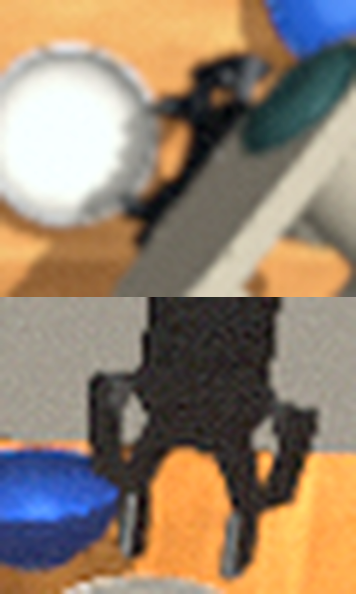

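```bash
python3 -c "
from h import *
print(robot.finger_overhang,[a for a in dir(robot) if a[0]!='_'])
P=np.array([[.56,-.315,.06],[.56,-.315,.02],[.5,-.3,.06],[.5,-.3,.02]])
print(proj('side',P).round(1).tolist(),proj('top',P).round(1).tolist())
# self check: tumbler/mug/timer heights consistent between cameras
for q,h in(('timer',.058),('mug',.101)):
  for c in('top','side'):
    imaging.snapshot(c); d=nets.outline_of(q,c)[0]; print(q,c,np.round(d['bbox']),onz(c,[(d['bbox'][0]+d['bbox'][2])/2,(d['bbox'][1]+d['bbox'][3])/2],h/2).round(3))
"
```

```text
0.022 ['Unreachable', 'finger_overhang']
[[321.9, 173.8], [322.0, 184.1], [338.8, 176.5], [338.6, 186.9]] [[395.5, 188.8], [393.4, 189.5], [391.6, 204.6], [389.7, 205.0]]
timer top [203. 176. 222. 193.] [0.576 0.386 0.029]
timer side [250. 327. 286. 365.] [0.576 0.406 0.029]
mug top [267. 178. 297. 201.] [0.557 0.113 0.05 ]
mug side [280. 221. 319. 271.] [0.567 0.1   0.05 ]
```

```bash
python3 -m crank '-8.5 0 -2.3 0 0 0;-8.5 0 -2.3 0 0 0;-8.5 0 -2.3 0 0 0;-8.5 0 -2.3 0 0 0;-1.3 0 4.8 0 0 0;-1.3 0 4.8 0 0 0;-1.3 0 4.8 0 0 0;-1.3 0 4.8 0 0 0;0 0 0 0 0 0;0 0 0 0 0 0'
python3 -c "
from h import *
o=sensors.get_obs();R=Ro.from_euler('xyz',o['eef_rot'],degrees=True)
P=R.apply([[0,-.035,.022],[0,.035,.022],[0,-.035,0],[0,.035,0]])+o['ee_pos']
im=[]
for c,(x,y) in(('top',(350,160)),('side',(290,130))):
    q=proj(c,P);print(c,q.round(1).tolist())
    a=cv2.resize(imaging.snapshot(c)[y:y+60,x:x+65],None,fx=6,fy=6,interpolation=cv2.INTER_CUBIC)
    for k,u in enumerate(q): cv2.circle(a,tuple(int(v) for v in (u-[x,y]+.5)*6),2,[(255,0,0),(255,0,0),(255,255,0),(255,255,0)][k],-1)
    im.append(a)
cv2.imwrite('pics/c6.png',np.clip(np.hstack(im)[:,:,::-1]*1.4,0,255).astype(np.uint8))"
```

```text
time_s: 10.1
ee_pos: [0.5192, -0.3349, 0.0258]
eef_rot: [180.0, -15.0, 70.9]
contact_force: [0.3, 0.1, 0.2]
width: 0.0564
gripper_force: 0.0
top [[393.6, 208.2], [399.3, 191.3], [396.0, 208.5], [401.8, 191.4]]
side [[342.4, 188.7], [324.5, 184.7], [343.2, 182.6], [325.2, 178.8]]
```

View pics/c6.png

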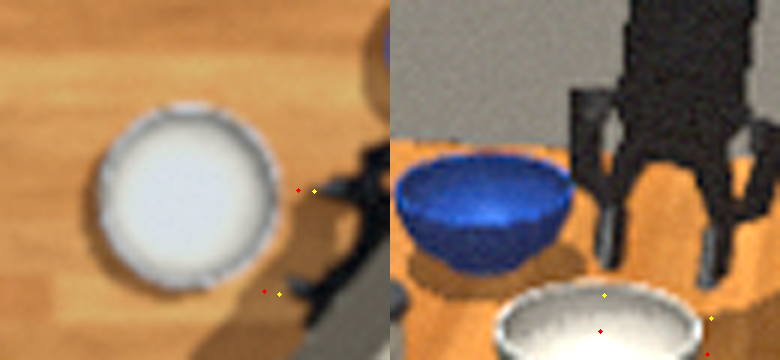

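```bash
python3 -m crank '-0.9 0 3.4 0 0 0;-0.9 0 3.4 0 0 0;0 0 0 0 0 0'
```

```text
time_s: 10.58
ee_pos: [0.5188, -0.3346, 0.018]
eef_rot: [-179.9, -15.0, 70.8]
contact_force: [0.8, -0.1, -0.2]
width: 0.0559
gripper_force: 0.0
```

```bash
python3 -m crank '-1.3 0 4.8 0 0 0;-1.3 0 4.8 0 0 0;0 0 0 0 0 0;5.8 0 1.55 0 0 0;5.8 0 1.55 0 0 0;5.8 0 1.55 0 0 0;5.8 0 1.55 0 0 0;5.8 0 1.55 0 0 0;5.8 0 1.55 0 0 0;5.8 0 1.55 0 0 0;5.8 0 1.55 0 0 0;0 0 0 0 0 0'
python3 -c "
from h import *
d=np.array([.326,.945])
bowlfind([.552,-.24]); to([*(O-.065*d),.008],[180,-15,70.9]);save('side','s3');save('top','t3')"
```

```text
time_s: 12.08
ee_pos: [0.535, -0.2889, 0.0087]
eef_rot: [-180.0, -15.0, 70.9]
contact_force: [0.3, 0.2, 1.3]
width: 0.0559
gripper_force: 0.0
top bowl [ 0.5513 -0.2403] px off 0.2 area 723 [359. 178. 388. 205.] 0.94
side bowl [ 0.5503 -0.2444] px off 0.9 area 685 [303. 176. 344. 204.] 0.87
t 12.28 pos [ 0.5348 -0.2895  0.0087] [-180.   -15.    70.9] w 0.0559 F [0.9 0.2 0.5]
shift mm (current axes) [ 2.017e+02 -1.000e-01  5.480e+01] (goal axes) [201.8   0.   54.7] turn [ 0.    -0.001 -0.001]
```

```bash
python3 -m crank '6 0 1.6 0 0 0;10 0 2.7 0 0 0;11.6 0 3.1 0 0 0;11.6 0 3.1 0 0 0;11.6 0 3.1 0 0 0;11.6 0 3.1 0 0 0;11.6 0 3.1 0 0 0;11.6 0 3.1 0 0 0;11.6 0 3.1 0 0 0;11.6 0 3.1 0 0 0;11.6 0 3.1 0 0 0;11.6 0 3.1 0 0 0;11.6 0 3.1 0 0 0;11.6 0 3.1 0 0 0;8 0 2.1 0 0 0;4 0 1.1 0 0 0;2 0 0.5 0 0 0;0 0 0 0 0 0'
python3 -c "
from h import *
d=np.array([.326,.945])
b=[.606,-.083]
bowlfind(b); to([*(O-.050*d),.008],[180,-15,70.9]);save('side','s4');save('top','t4')"
```

```text
time_s: 14.62
ee_pos: [0.5922, -0.124, 0.0089]
eef_rot: [-180.0, -15.0, 70.9]
contact_force: [0.2, -0.6, 0.1]
width: 0.0562
gripper_force: 0.2
top bowl [ 0.6053 -0.0863] px off 0.9 area 579 [321. 160. 350. 193.] 0.79
side bowl [ 0.6043 -0.0584] px off 4.4 area 294 [277. 201. 315. 229.] 0.62
t 14.82 pos [ 0.5922 -0.1241  0.0089] [-180.   -15.    70.8] w 0.0558 F [-0.  -0.4 -0.3]
shift mm (current axes) [47.1 -0.2 13.6] (goal axes) [47.1 -0.2 13.6] turn [ 0.    -0.    -0.001]
```

```bash
python3 -m crank '5.8 0 1.55 0 0 0;5.8 0 1.55 0 0 0;5.8 0 1.55 0 0 0;5.8 0 1.55 0 0 0;5.8 0 1.55 0 0 0;5.8 0 1.55 0 0 0;5.8 0 1.55 0 0 0;2.9 0 0.8 0 0 0;1.9 0 0.5 0 0 0;0 0 0 0 0 0'
python3 -c "
from h import *
d=np.array([.326,.945])
to([*(O-.050*d),.008],[180,-15,70.9])
T=save('top','t5');S=save('side','s5')
P=ring(O,.0575,.052); F=ring(O,.035,0)
im=[]
for c,I,(x,y) in(('top',T,(285,135)),('side',S,(250,170))):
    a=cv2.resize(I[y:y+65,x:x+65],None,fx=6,fy=6,interpolation=cv2.INTER_CUBIC)
    for Q,col in((P,(255,0,0)),(F,(255,255,0))): 
        for u in proj(c,Q)[::2]: cv2.circle(a,tuple(int(v) for v in (u-[x,y]+.5)*6),1,col,-1)
    im.append(a)
cv2.imwrite('pics/c7.png',np.clip(np.hstack(im)[:,:,::-1]*1.4,0,255).astype(np.uint8))"
```

```text
time_s: 16.18
ee_pos: [0.6077, -0.0794, 0.0089]
eef_rot: [-180.0, -15.0, 70.9]
contact_force: [0.2, -0.0, -0.3]
width: 0.0563
gripper_force: 0.2
t 16.18 pos [ 0.6077 -0.0794  0.0089] [-180.   -15.    70.9] w 0.0563 F [ 0.2 -0.  -0.3]
shift mm (current axes) [ 1.4 -0.2  1.3] (goal axes) [ 1.4 -0.2  1.3] turn [ 0.    -0.001 -0.001]
```

View pics/c7.png

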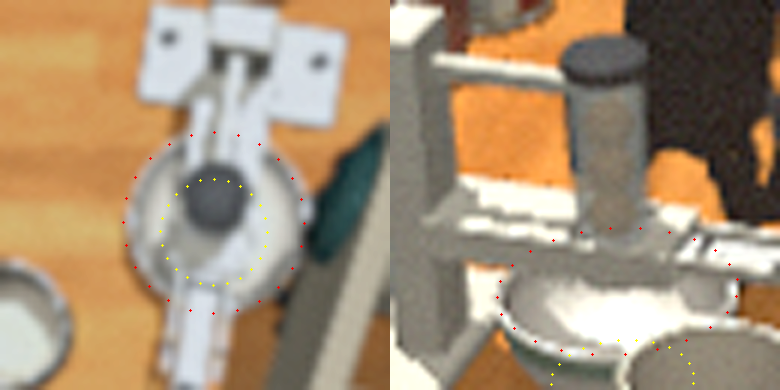

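```bash
python3 -m crank '1.6 0 0.4 0 0 0;0 0 0 0 0 0;-4 0 -1 0 0 0;-10 0 -2.7 0 0 0;-19.3 0 -5.2 0 0 0;-19.3 0 -5.2 0 0 0;-9.7 0 -2.6 0 0 0;5.2 0 -19.3 0 0 0;10.4 0 -38.6 0 0 0;10.4 0 -38.6 0 0 0;10.4 0 -38.6 0 0 0;10.4 0 -38.6 0 0 0;6 0 -22 0 0 0;0 0 0 0 -0.131 0;0 0 0 0 -0.131 0;0 0 0 0 0 0'
python3 -m crank '0 0 0 0 0 0.173;0 0 0 0 0 0.173;0 0 0 0 0 0.173;0 0 0 0 0 0.173;0 0 0 0 0 0.173;0 0 0 0 0 0.173;0 0 0 0 0 0.173;0 0 0 0 0 0.173;0 0 0 0 0 0' 45
python3 -c "
from h import *
to([.5076,-.0132,.15],[180,0,-8.42])
bowlfind(O)"
```

```text
time_s: 18.27
ee_pos: [0.5879, -0.1364, 0.2134]
eef_rot: [179.9, -0.1, 71.1]
contact_force: [-0.2, 0.8, 1.2]
width: 0.0559
gripper_force: 0.0
time_s: 19.4
ee_pos: [0.587, -0.139, 0.2122]
eef_rot: [-179.9, -0.0, -8.4]
contact_force: [-0.7, -0.8, -0.0]
width: 0.0449
gripper_force: 0.0
t 19.4 pos [ 0.587  -0.139   0.2122] [-179.9   -0.    -8.4] w 0.0449 F [-0.7 -0.8 -0. ]
shift mm (current axes) [ -97.  -112.8   62.4] (goal axes) [ -97.  -112.9   62.2] turn [-0.002 -0.001  0.001]
top bowl [ 0.6232 -0.0313] px off 0.4 area 383 [304. 161. 338. 187.] 0.6
side bowl [ 0.6348 -0.0229] px off 4.2 area 554 [266. 212. 308. 237.] 0.79
```

```bash
python3 -m crank '-48 0 0 0 0 0;-49 0 0 0 0 0;0 -40 0 0 0 0;0 -40 0 0 0 0;0 -33 0 0 0 0;0 0 15 0 0 0;0 0 15 0 0 0;0 0 15 0 0 0;0 0 0 0 0 0'
python3 -c "
from h import *
to([.5076,-.0132,.10],[180,0,-8.42])
o=sensors.get_obs();R=Ro.from_euler('xyz',o['eef_rot'],degrees=True)
P=R.apply([[0,-.025,-.008],[0,.025,-.008],[0,-.025,0.022],[0,.025,.022]])+o['ee_pos']
im=[]
for c,(x,y) in(('top',(280,155)),('side',(290,150))):
    q=proj(c,P);print(c,q.round(1).tolist())
    a=cv2.resize(save(c,c+'6')[y:y+65,x:x+65],None,fx=6,fy=6,interpolation=cv2.INTER_CUBIC)
    for k,u in enumerate(q): cv2.circle(a,tuple(int(v) for v in (u-[x,y]+.5)*6),2,[(255,0,0),(255,0,0),(255,255,0),(255,255,0)][k],-1)
    im.append(a)
cv2.imwrite('pics/c8.png',np.clip(np.hstack(im)[:,:,::-1]*1.4,0,255).astype(np.uint8))"
```

```text
time_s: 20.72
ee_pos: [0.5069, -0.0133, 0.1647]
eef_rot: [180.0, 0.2, -8.5]
contact_force: [-0.3, -0.1, -0.5]
width: 0.0448
gripper_force: 0.0
t 20.73 pos [ 0.5069 -0.0133  0.1647] [180.    0.2  -8.5] w 0.0448 F [-0.3 -0.1 -0.5]
shift mm (current axes) [ 0.9 -0.2 64.7] (goal axes) [ 0.7 -0.2 64.7] turn [ 0.     0.003 -0.001]
top [[307.9, 200.1], [322.2, 202.3], [308.2, 200.5], [322.1, 202.7]]
side [[325.1, 189.3], [330.0, 181.0], [325.2, 199.4], [329.9, 190.8]]
```

View pics/c8.png

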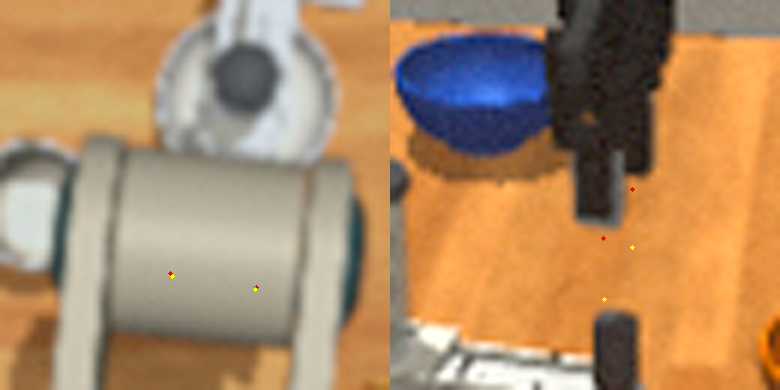

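```bash
python3 -m crank '0.5 0 10 0 0 0;0.5 0 10 0 0 0;0 0 10 0 0 0;0 0 10 0 0 0;0 0 10 0 0 0;0 0 10 0 0 0;0 0 10 0 0 0;0 0 9 0 0 0;0 0 0 0 0 0'
python3 -m crank '0 0 0 0 0 0;0 0 0 0 0 0;0 0 0 0 0 0;0 0 0 0 0 0;0 0 0 0 0 0;0 0 0 0 0 0;0 0 0 0 0 0;0 0 0 0 0 0' 0 50
python3 -c "
from h import *
p,f=K('side')
im=cv2.resize(save('side','side7')[170:240,255:345],None,fx=8,fy=8,interpolation=cv2.INTER_CUBIC)
cv2.imwrite('pics/c9.png',np.clip(im[:,:,::-1]*1.4,0,255).astype(np.uint8))"
```

```text
time_s: 21.95
ee_pos: [0.5083, -0.0128, 0.0868]
eef_rot: [-180.0, 0.1, -8.4]
contact_force: [-0.7, 0.3, -0.2]
width: 0.0448
gripper_force: 0.0
time_s: 22.95
ee_pos: [0.5092, -0.0119, 0.0884]
eef_rot: [-179.9, -0.1, -8.4]
contact_force: [-0.8, 5.4, 2.2]
width: 0.0129
gripper_force: 52.1
```

```bash
cat >> h.py <<'E'
def prof(im,c='side'):
    from scipy.ndimage import map_coordinates
    g=im.astype(float).mean(2); xs=np.arange(-.105,-.035,.0025); cs,sn=np.cos(YAW),np.sin(YAW)
    for n,y,z in(('bar+4',.004,.084),('bar',0,.084),('bar-4',-.004,.084),('railL',.0155,.088),('railR',-.0155,.088)):
        P=np.c_[O[0]+cs*xs-sn*y,O[1]+sn*xs+cs*y,0*xs+z]; q=proj(c,P)
        print(n,map_coordinates(g,[q[:,1],q[:,0]],order=1).round().astype(int).tolist())
E
python3 -c "
from h import *
print((np.arange(-105,-35,2.5)).tolist())
for n in('side0','side7'): print(n); prof(cv2.imread(f'pics/{n}.png'))
print('top0');prof(cv2.imread('pics/top0.png'),'top')"
python3 -m crank '-2 -0.5 0 0 0 0;-4 -0.5 0 0 0 0;-4 0 0 0 0 0;-4 0 0 0 0 0;-4 0 0 0 0 0;-4 0 0 0 0 0;-4 0 0 0 0 0;-4 0 0 0 0 0;-4 0 0 0 0 0;-3 0 0 0 0 0;-2 0 0 0 0 0;-1 0 0 0 0 0;0 0 0 0 0 0;0 0 0 0 0 0'
python3 -c "
from h import *
prof(save('side','side8')); prof(save('top','top8'),'top')
for q in('nut0','slide_line','handle'):
  for c in('side','top'): print(q,c,[(round(d['score'],2),np.round(d['bbox'],1).tolist()) for d in nets.look_for(q,c)[:4]])
print('tube px',proj('side',[[*O,.10],[*O,.17]]).round())"
```

```text
[-105.0, -102.5, -100.0, -97.5, -95.0, -92.5, -90.0, -87.5, -85.0, -82.5, -80.0, -77.5, -75.0, -72.5, -70.0, -67.5, -65.0, -62.5, -60.0, -57.5, -55.0, -52.5, -50.0, -47.5, -45.0, -42.5, -40.0, -37.5]
side0
bar+4 [162, 167, 167, 168, 167, 164, 167, 168, 160, 151, 154, 164, 170, 169, 168, 167, 168, 168, 168, 167, 163, 169, 157, 113, 96, 131, 159, 137]
bar [147, 168, 165, 162, 158, 155, 158, 161, 163, 168, 167, 162, 160, 157, 158, 162, 162, 169, 168, 163, 161, 160, 146, 104, 72, 135, 154, 128]
bar-4 [111, 139, 142, 139, 134, 130, 132, 139, 135, 141, 144, 143, 137, 131, 130, 138, 136, 139, 144, 143, 140, 136, 130, 95, 77, 100, 134, 110]
railL [169, 165, 166, 167, 166, 167, 168, 148, 107, 140, 165, 171, 168, 167, 168, 169, 170, 170, 162, 157, 164, 164, 119, 106, 145, 166, 147, 109]
railR [30, 86, 122, 129, 123, 119, 117, 91, 78, 95, 114, 123, 125, 127, 126, 120, 116, 118, 124, 130, 130, 131, 129, 122, 117, 117, 129, 111]
side7
bar+4 [169, 175, 174, 174, 176, 175, 176, 176, 169, 160, 163, 173, 176, 176, 176, 175, 176, 177, 177, 175, 169, 179, 167, 119, 99, 138, 167, 144]
bar [153, 168, 168
[... 2487 characters left out ...]
 151, 133, 127, 132, 148, 156, 158, 158, 157, 157, 158, 158, 158, 158, 157, 157, 157, 158, 159, 157, 153]
railL [94, 90, 96, 107, 120, 125, 124, 115, 106, 101, 109, 118, 125, 126, 128, 131, 137, 139, 139, 137, 137, 138, 139, 138, 137, 138, 137, 133]
railR [98, 92, 89, 92, 108, 122, 130, 123, 117, 117, 127, 134, 136, 136, 137, 140, 142, 142, 141, 141, 143, 145, 146, 147, 149, 149, 147, 143]
nut0 side [(0.63, [298.3, 206.5, 343.3, 219.7])]
nut0 top []
slide_line side [(0.59, [267.4, 215.3, 311.7, 238.7]), (0.56, [295.0, 207.8, 347.8, 222.9])]
slide_line top [(0.47, [315.8, 180.4, 323.7, 196.6])]
handle side [(0.54, [298.5, 206.4, 343.5, 220.7])]
handle top []
tube px [[287. 203.]
 [285. 181.]]
```

```bash
python3 -m crank '0 0 0 0 0 0;0 0 0 0 0 0;0 0 0 0 0 0;0 0 0 0 0 0'
python3 -c "
from h import *
a=cv2.imread('pics/side7.png').astype(int)[:,:,::-1]; b=save('side','side9').astype(int)
for z in np.arange(.095,.175,.008):
    u,v=proj('side',[*O,z])[0].round().astype(int); f=lambda m:m[v-1:v+2,u-2:u+3].mean((0,1)).round().astype(int).tolist(); print(round(z,3),f(a),f(b))
for c,n,box in(('side','side7',(262,208,312,240)),('top','top6',(303,155,340,192))):
    m=cv2.imread(f'pics/{n}.png').astype(int)[:,:,::-1]; k=b if c=='side' else save('top','top9').astype(int)
    l,t,r,bo=box; d=k[t:bo,l:r]; e=m[t:bo,l:r]
    w=((d[:,:,0]-d[:,:,2]>20)&(e[:,:,0]-e[:,:,2]<20)); v,u=np.nonzero(w); print(c,'new brown px',w.sum())
    for row in w: print(''.join('#' if x else '.' for x in row))
"
```

```text
time_s: 25.65
ee_pos: [0.4703, -0.006, 0.0884]
eef_rot: [-180.0, -0.2, -8.4]
contact_force: [7.0, 2.9, 0.9]
width: 0.0131
gripper_force: 52.0
0.095 [93, 84, 71] [103, 103, 98]
0.103 [91, 83, 72] [108, 103, 94]
0.111 [90, 82, 72] [108, 101, 90]
0.119 [95, 86, 73] [108, 102, 91]
0.127 [94, 85, 73] [109, 102, 91]
0.135 [89, 82, 72] [109, 102, 91]
0.143 [93, 85, 72] [108, 102, 91]
0.151 [98, 90, 77] [111, 104, 93]
0.159 [66, 62, 56] [67, 62, 57]
0.167 [51, 49, 47] [53, 50, 50]
side new brown px 129
..................................................
..................................................
..................................................
..................................................
..................................................
..................................................
..................................................
..................................................
..................................................
..................................................
.................#................................
................#####..................
[... 1758 characters left out ...]
................
.....................................
...#.................................
.....................................
.....................................
.....................................
.....................................
######........................#......
######.......................##......
#######.....................######...
########...................#..#####..
##########................#...#####..
#.########...............##...#####..
##########............#####..######..
#########............#####...#######.
##########...........######..#######.
..#.######..........#######..########
##########..........#.#####..########
##########..........#################
```

The side view shows the tube is empty along its full height and new brown blobs in the bowl. The slide's line is level with both rail marks, and the handle is held at 52 N.

```bash
python3 -c "
from workcell import job
print(job.sign_off())"
```

```text
the job is handed in; nothing more can be done
None
```

The job is handed in: the bowl is centred under the outlet to about 2 mm, the tube is empty with the nuts in the bowl, and the gripper is still holding the slide at the mark; no verdict came back. I didn't count the nuts one by one or re-measure the mug, tumbler, timer and spoon at the end.

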